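# Tighten the pipe vice on the tube until its force tab pops out

### The arm

A 6-joint arm with a two-finger parallel gripper is mounted at the origin on the work surface. World frame = base frame: x ahead of the robot, y to its left, z up, the work surface at z = 0. Lengths are in mm, angles in degrees, forces in N, time in s.
With the tool pointing down it reaches from about 300 to 850 mm from the base axis. Payload 4.2 kg.
Tool frame: the origin (TCP) lies at the very end of the fingers, on their centre line; the grasp point (between the pads) lies 19 mm behind it; z points along the fingers, y is the line along which they close (so a half turn about z gives the same grasp; the last joint's range is limited). The gripper opens to 91 mm and grips with 3 to 60 N. Pads are 32 mm wide; open, the fingers measure 118 mm over their backs; the gripper's body (76 mm by 178 mm) begins 60 mm behind the grasp point.
Start: joints at [-67.953, 18.312, 89.639, -0, 72.044, -1.146], TCP at [226.46, -528.544, 213.976] pointing down, gripper open.
Joint ranges: [-177.97, 177.97], [-48.28, 115.42], [12.27, 149.76], [-77.06, 257.06], [2.81, 150.46], [-146.56, 146.56]. Speed limits (degrees/s): [147.25, 147.25, 180, 180, 180, 180].

### API

Orientations are given as [roll, pitch, yaw] about the fixed x, y, z axes, in that order (R = Rz(yaw) Ry(pitch) Rx(roll)).
In Python, from workcell import * gives the robot as it stands.
- The arm moves only by the tool move_arm, never from a script. Its argument "motion" is a list of rows, each a list of 3 entries, a list of its own where there are three numbers: the finger opening in mm, from 0 to 91.2, then the shift along the world's x, y, z in units of 25 mm (1.0 is 25 mm), then the turn, a rotation vector about the world's x, y, z in units of 4 degrees (1.0 is 4 degrees). In form: [[grip, [x, y, z], [ax, ay, az]], ...]. A call has 1 to 20 rows; each row shifts and turns the commanded pose from where the row before left it; what a row does not reach is not made up. A row lasts 1/12 s, in which the tool goes at most 41.7 mm and 7.16 degrees, less where a joint would pass 70% of its speed; a pose out of reach is approached as far as the arm can. A call with a number of a shift or a turn outside -1 to 1 is refused whole. A call with a gripper value outside its range is refused whole. The fingers move at their own pace and stop on an object; "grip_force" is the grip in N (left out, the last holds). Time passes only in rows, so rows that do not move let the fingers close. It gives the time, the measured TCP pose, the force, the opening and the grip force at its end, in the units of the state.
- state(): the state, without advancing time (a new reading comes with each control period).
- grab_frame(name): name is "side" or "top" or "wrist"; returns the picture (420x560x3 uint8, blue, green, red); there is no depth.
- camera_info(name): a dict with "fx", "fy", "cx", "cy" (pixels), "rvec" (rotation vector, rad) and "tvec" (3), from world to camera coordinates, as OpenCV has them. Camera axes: x right, y down, z forward; pixel columns grow to the right and rows downward; lengths in mm; the calibration is good to about 2 mm. A picture is of the moment at which its call begins: read the wrist's pose just before it. camera_info takes no time and is no camera call; for the wrist camera it gives the pose at the moment of the call.
- job_done(): hands the job in; it is judged then, once.
The state is a dict: "time_s": time; "qpos": joint angles; "qvel": joint speeds; "effort": joint torques, N m; "ee_pos": TCP position; "ee_rot": TCP orientation; "force": force on the tool from outside, world axes, zero at the start; "torque": the same for the moment, N m; "gripper_width": finger opening in mm; "gripper_force": force on a finger pad.
Only numpy, scipy, OpenCV 4.12 (cv2) and the standard library are available. Lean on these libraries where they do the work, as an engineer would, in place of code of your own. Each camera call takes 0.05 s, during which the arm holds its last target. There are 200 camera calls.

### The job

One of the two pipe vices on the bench has an aluminium tube lying loose in its jaw. Tighten that vice's screw by its cross bar, clockwise seen from above, until the brass tab pops right out of the side of the vice's indicator box, then stop, without cranking it much further (the tube would be crushed), and let go. Leave the screw of the other, empty vice alone.

Things in the scene. Friction and masses are not known exactly. Their poses are not given: they have to be found in the camera images.
- vice_handle (a point): Centre of the steel cross bar (110 long, 14 thick, 26 mm high) on top of the vice with the tube, on its upright screw, 203 mm above the bench; turns in place. x along bar, y across it, z up. Below: 16 mm stem, boss top at 166 mm, indicator box top at 171 mm, 27-67 mm off axis. Grey arch 136 mm wide, bolted down; 32 x 210 mm tube in its V-jaw, parallel to the bar at screw 0.
- vice_screw (a joint): That vice's screw, rad: starts at 0 to 0.3, grows as the bar is turned clockwise seen from above (tightening). Its pad meets the tube at about 0.86; the tab is right out at about 1.0; then it goes stiff (4.5 N m per rad, springs back to about 1.03 when let go); beyond 1.45 the tube is crushed. Takes 0.15 N m at first, about 0.25 N m as the tab comes; stays where it is left.
- vice_tab (a joint): How far that vice's brass tab (16 wide, 9 mm thick) stands out of its dark indicator box on top of the arch, m: 0 until the set force is reached, then springs out within about 0.12 rad of screw turn to 0.016 (right out, its stop). Moves level, 163 mm above the bench, square to the tube; ends 68 (in) to 84 mm (out) from the screw axis. Slips back if slackened.
- spare_bar_end (a point): A point in one end of the cross bar of the second vice (same make and size, nothing in its jaw), 50 mm from its screw axis and 203 mm above the bench. x: along that bar, outwards from the screw. Leave it alone.
Not all that is in view belongs to the job. Leave any purple or turquoise look-alike of the part that bears vice_handle alone.

How it is judged:
By the outcome, as a careful person would: the job done as asked, in the order asked, and still so for the second after the job is handed in, with the robot touching nothing.
It also fails if it takes over 32 s, if anything falls off the work surface, if the arm or the gripper's body presses on something with over 40 N, if the wrist force passes 120 N, or if a joint passes its speed limit or range.

## Working session

There is one attempt and no reset: what is moved stays moved. The work goes in short steps, Python scripts to look and compute and a tool call to move; the robot and the scene stay as the last step left them, time stands still between calls to the robot, and variables do not carry over. Pictures are saved under pics/ and viewed, at most 10 in all, crops included, and the job is handed in when it is done.

Besides the shell and the picture viewer there is one more tool, called after "Request:" as a command line: name --argument value ..., lists and objects as JSON in quotes. move_arm: Moves the arm, as the interface text tells. Shifts and turns lie within -1 to 1; 1 stands for 25 mm of shift or 4 degrees of turn. Its arguments: {"type":"object","properties":{"motion":{"type":"array","items":{"type":"array"}},"grip_force":{"type":"number"}},"required":["motion"]}

```bash
mkdir -p pics
cat > h.py <<'E'
from workcell import *
import numpy as np, cv2
def ray(name,uv,z,ci=None):
    c=ci or camera_info(name); R=cv2.Rodrigues(np.array(c["rvec"],float))[0]; t=np.array(c["tvec"],float).ravel()
    o=-R.T@t; d=R.T@np.array([(uv[0]-c["cx"])/c["fx"],(uv[1]-c["cy"])/c["fy"],1])
    return o+d*(z-o[2])/d[2]
def proj(name,p,ci=None):
    c=ci or camera_info(name); R=cv2.Rodrigues(np.array(c["rvec"],float))[0]; t=np.array(c["tvec"],float).ravel()
    q=R@np.array(p,float)+t; return np.array([c["fx"]*q[0]/q[2]+c["cx"],c["fy"]*q[1]/q[2]+c["cy"]])
E
python3 - <<'E'
from h import *
a=grab_frame("top");b=grab_frame("side")
cv2.imwrite("pics/top.png",a);cv2.imwrite("pics/side.png",b)
E
```

```text
(no output)
```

View pics/top.png

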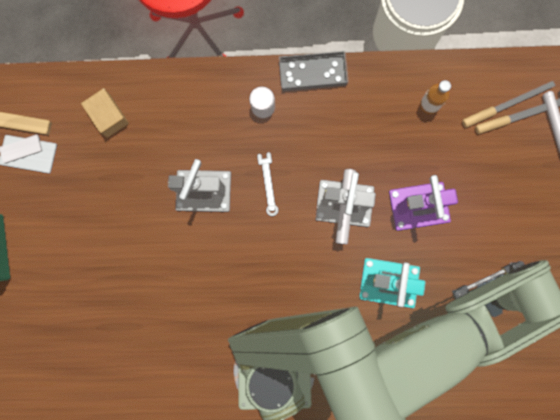

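View pics/side.png

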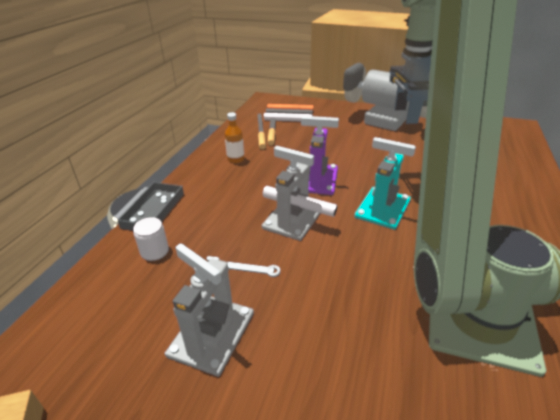

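Candidates in the top view:
- grey vice with the tube, (346,203)
- grey empty vice, (203,190)
- purple look-alike, (420,205)
- turquoise look-alike, (391,283)

I choose the grey one at (346,203), because the tube lies through it. I'll check this in a close crop.

Run:
```python
from h import *
a=cv2.imread("pics/top.png")[155:255,300:400];b=cv2.imread("pics/side.png")[135:245,250:360]
cv2.imwrite("pics/crop.png",np.hstack([cv2.resize(a,(400,400),interpolation=2),cv2.resize(b,(400,400),interpolation=2)]))
for uv in [(346,203),(350,172),(346,213)]: print(ray("top",uv,203))
for uv in [(203,190),(420,205),(391,283)]: print(ray("top",uv,203))
c=camera_info("top");print(c)
print(state())
```

```text
[ 457.57158767 -207.02288462  203.        ]
[ 539.26426734 -220.77340193  203.        ]
[ 431.36286165 -205.97556928  203.        ]
[502.78664981 166.91855076 203.        ]
[ 446.8447916 -398.5532178  203.       ]
[ 248.27685696 -313.51314396  203.        ]
{'fx': 535.8389768500092, 'fy': 535.8389768500092, 'cx': 282.7395415631777, 'cy': 205.37680823565472, 'rvec': array([ 2.11932819, -2.17759782,  0.10734106]), 'tvec': array([ -25.44782568,  478.2133655 , 1547.58000856])}
{'time_s': 0.1, 'qpos': array([-6.79512862e+01,  1.83491798e+01,  8.96964205e+01, -4.35788176e-04,
        7.20425206e+01, -1.14613013e+00]), 'qvel': array([-0.11495563, -0.12452758, -0.27515226,  0.05799445,  0.04523009,
       -0.07702614]), 'effort': array([ 1.78527976e-06, -4.13332808e+01, -2.32510614e+01,  7.28712254e-02,
        4.22349398e-02, -6.05233231e-05]), 'ee_pos': array([ 226.3090836 , -528.13843173,  213.21258755]), 'ee_rot': array([-1.79911889e+02, -1.34835913e-03,  2.31949776e+01]), 'force': array([ 0.9379747 , -0.12449544,  0.35617903]), 'torque': array([-0.01351524, -0.03125051,  0.01752434]), 'gripper_force': 0.0, 'gripper_width': 91.10520747186786}
```

View pics/crop.png

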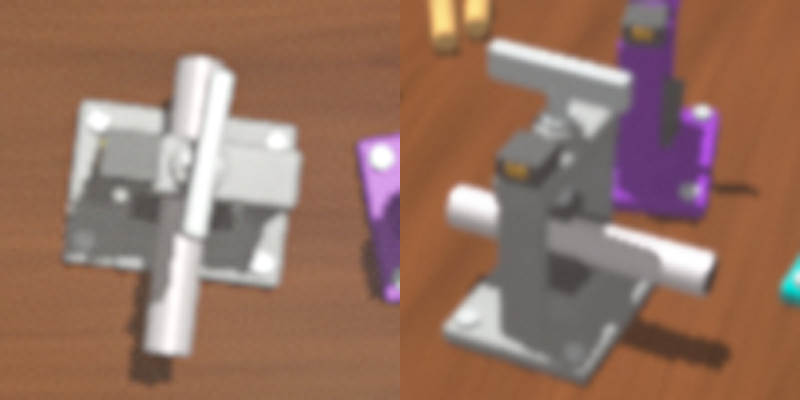

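The crop confirms it: grey vice, tube in the jaw, bar from about (355,172) to (350,214) in the top view. The indicator box with its tab is on the +y side. I'll rise first, then go above it.

Request:
move_arm --motion '[[91, [0, 0, 1], [0, 0, 0]], [91, [0, 0, 1], [0, 0, 0]], [91, [0, 0, 1], [0, 0, 0]], [91, [0, 0, 1], [0, 0, 0]], [91, [0, 0, 1], [0, 0, 0]], [91, [0.7, 0.95, 0], [0, 0, -0.6]], [91, [0.7, 0.95, 0], [0, 0, -0.6]], [91, [0.7, 0.95, 0], [0, 0, -0.6]], [91, [0.7, 0.95, 0], [0, 0, -0.6]], [91, [0.7, 0.95, 0], [0, 0, -0.6]], [91, [0.7, 0.95, 0], [0, 0, -0.6]], [91, [0.7, 0.95, 0], [0, 0, -0.6]], [91, [0.7, 0.95, 0], [0, 0, -0.6]], [91, [0.7, 0.95, 0], [0, 0, -0.6]], [91, [0.7, 0.95, 0], [0, 0, -0.6]], [91, [0.7, 0.95, 0], [0, 0, -0.6]], [91, [0.7, 0.95, 0], [0, 0, -0.6]], [91, [0.7, 0.95, 0], [0, 0, -0.6]], [91, [0, 0, 0], [0, 0, 0]], [91, [0, 0, 0], [0, 0, 0]]]'

```text
time_s: 1.77
ee_pos: [454.3, -218.8, 338.5]
ee_rot: [180.0, 0.1, -7.8]
force: [1.2, -0.3, -0.1]
gripper_width: 91.3
gripper_force: 0.0
```

Run:
```python
from h import *
s=state();print(s["ee_pos"],s["ee_rot"],s["qpos"],s["time_s"])
c=camera_info("wrist");print(c)
cv2.imwrite("pics/w1.png",grab_frame("wrist"))
for uv in [(355.5,172.5),(350,213.7)]: print(ray("top",uv,216))
```

```text
[ 454.30331968 -218.76750313  338.46044441] [ 1.79998114e+02  7.19409496e-02 -7.82131977e+00] [-2.70028384e+01  8.73537890e+00  8.48341077e+01 -2.54655159e-02
  8.64978412e+01  7.08200508e+01] 1.7667
{'fx': 376.5877981016381, 'fy': 376.5877981016381, 'cx': 281.2187110811206, 'cy': 206.16280961025998, 'rvec': array([-1.93759343,  2.22552886,  0.29891059]), 'tvec': array([-154.05799243,  400.52076122,  636.73388461])}
[ 535.14977432 -233.56552734  216.        ]
[ 427.90170975 -214.90725156  216.        ]
```

View pics/w1.png

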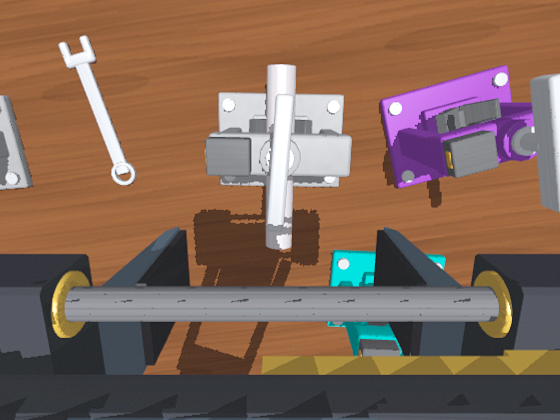

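The wrist view shows the target bar from (285,95) to (274,222), with the tube from (281,66) to (280,248) beneath it and the indicator box at (229,155). I'll measure both by rays.

Run:
```python
from h import *
g=cv2.imread("pics/w1.png");
m=((g.min(2)>215)).astype(np.uint8); m[:,:240]=0;m[:,330:]=0;m[:85]=0;m[232:]=0
n,l,st,ce=cv2.connectedComponentsWithStats(m)
i=1+np.argmax(st[1:,4]);print(st[i],ce[i])
ys,xs=np.where(l==i);r=cv2.minAreaRect(np.c_[xs,ys].astype(np.float32));print(r)
b=cv2.boxPoints(r);P=np.array([ray("wrist",p,216) for p in b]);print(b,P)
c=P.mean(0);e=[P[1]-P[0],P[2]-P[1]];d=max(e,key=np.linalg.norm);print(c,[np.linalg.norm(v) for v in e],"bar ang",np.degrees(np.arctan2(d[1],d[0])))
a,b=ray("wrist",(281,66),110),ray("wrist",(280,248),110);d=a-b;print(a,b,"tube",np.degrees(np.arctan2(d[1],d[0])))
```

```text
[ 268   85   25  141 2244] [279.48351159 149.50623886]
((280.1578369140625, 154.94757080078125), (21.4423885345459, 140.34542846679688), 1.2825270891189575)
[[267.86868  224.86275 ]
 [271.00998   84.55247 ]
 [292.447     85.032394]
 [289.3057   225.34268 ]] [[ 434.06914514 -205.64146637  216.        ]
 [ 541.63662568 -224.13826294  216.        ]
 [ 539.09479667 -239.79687734  216.        ]
 [ 431.22081853 -222.91345874  216.        ]]
[ 486.5053465  -223.12251635  216.        ] [np.float64(109.14620632018784), np.float64(15.863577772345327)] bar ang -9.756892779065991
[ 562.74829029 -234.59928558  110.        ] [ 371.04264923 -206.48260241  110.        ] tube -8.343849396896134
```

Run:
```python
from h import *
g=cv2.imread("pics/w1.png")
cv2.imwrite("pics/w1c.png",cv2.resize(g[60:260,200:360],(480,600),interpolation=cv2.INTER_CUBIC))
```

```text
(no output)
```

View pics/w1c.png

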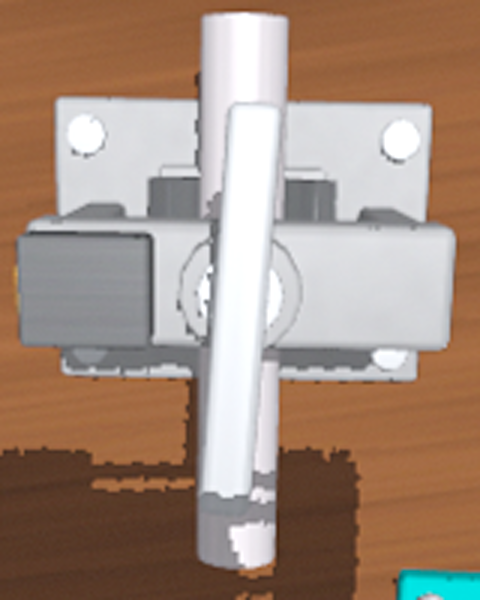

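Crop: bar top-face corners are at (230,105), (278,105), (203,492) and (250,497). The tube centreline runs from (245,16) to (236,563).

Run:
```python
from h import *
f=lambda u,v,z: ray("wrist",(200+u/3,60+v/3),z)
A=(f(230,105,216)+f(278,105,216))/2;B=(f(203,492,216)+f(250,497,216))/2;d=A-B
print(A,B,(A+B)/2,np.linalg.norm(d),"bar",np.degrees(np.arctan2(d[1],d[0])))
a,b=f(245,16,110),f(236,563,110);d=a-b;print("tube",np.linalg.norm(d),np.degrees(np.arctan2(d[1],d[0])))
```

```text
[ 532.88713738 -233.1279529   216.        ] [ 433.22450102 -211.81703725  216.        ] [ 483.0558192  -222.47249507  216.        ] 101.91563281496258 bar -12.069820307941553
tube 194.00220934018634 -8.984729125409105
```

Request:
move_arm --motion '[[91, [0.55, -0.08, 0], [0, 0, -0.5]], [91, [0.55, -0.08, -0.5], [0, 0, -0.5]], [91, [0, 0, -1], [0, 0, 0]], [91, [0, 0, -1], [0, 0, 0]], [91, [0, 0, -1], [0, 0, 0]], [91, [0, 0, -1], [0, 0, 0]], [91, [0, 0, -0.7], [0, 0, 0]], [91, [0, 0, -0.5], [0, 0, 0]], [91, [0, 0, 0], [0, 0, 0]], [91, [0, 0, 0], [0, 0, 0]], [10, [0, 0, 0], [0, 0, 0]], [10, [0, 0, 0], [0, 0, 0]], [10, [0, 0, 0], [0, 0, 0]], [10, [0, 0, 0], [0, 0, 0]], [10, [0, 0, 0], [0, 0, 0]], [10, [0, 0, 0], [0, 0, 0]], [10, [0, 0, 0], [0, 0, 0]], [10, [0, 0, 0], [0, 0, 0]], [10, [0, 0, 0], [0, 0, 0]], [10, [0, 0, 0], [0, 0, 0]]]' --grip_force 40

```text
time_s: 3.48
ee_pos: [481.5, -223.8, 196.4]
ee_rot: [180.0, 0.0, -12.0]
force: [0.1, -0.7, 0.3]
gripper_width: 27.0
gripper_force: 0.0
```

Request:
move_arm --motion '[[10, [0, 0, -0.1], [0, 0, 0]], [10, [0, 0, 0], [0, 0, 0]], [10, [0, 0, 0], [0, 0, 0]], [10, [0, 0, 0], [0, 0, 0]], [10, [0, 0, 0], [0, 0, 0]], [10, [0, 0, 0], [0, 0, 0]]]'

```text
time_s: 3.98
ee_pos: [482.2, -221.1, 193.9]
ee_rot: [-179.7, -0.0, -12.1]
force: [2.1, 7.9, 1.1]
gripper_width: 13.7
gripper_force: 40.0
```

Run:
```python
from h import *
s=state();print(s)
```

```text
{'time_s': 3.9833, 'qpos': array([-26.07391194,  15.14668208,  97.21973127,   0.33580851,
        67.68735936,  75.86737249]), 'qvel': array([ 0.00362052,  0.06145421, -0.00467913, -0.02467985,  0.02297197,
       -0.02822786]), 'effort': array([ -4.16301146, -36.66714907, -22.61167467,  -2.21655406,
        -0.39834869,  -0.17335954]), 'ee_pos': array([ 482.23729961, -221.14421332,  193.89948046]), 'ee_rot': array([-1.79685640e+02, -2.33443689e-02, -1.20689877e+01]), 'force': array([2.12309376, 7.90475844, 1.11755156]), 'torque': array([ 1.21744939, -0.37890542, -0.17599905]), 'gripper_force': 39.99827340245247, 'gripper_width': 13.717268107549765}
```

Request:
move_arm --motion '[[10, [0, 0.11, 0], [0, 0, -0.4]], [10, [0, 0, 0], [0, 0, -0.8]], [10, [0, 0, 0], [0, 0, -0.8]], [10, [0, 0, 0], [0, 0, -0.8]], [10, [0, 0, 0], [0, 0, -0.8]], [10, [0, 0, 0], [0, 0, -0.8]], [10, [0, 0, 0], [0, 0, -0.8]], [10, [0, 0, 0], [0, 0, -0.8]], [10, [0, 0, 0], [0, 0, -0.8]], [10, [0, 0, 0], [0, 0, -0.8]], [10, [0, 0, 0], [0, 0, -0.8]], [10, [0, 0, 0], [0, 0, -0.8]], [10, [0, 0, 0], [0, 0, -0.8]], [10, [0, 0, 0], [0, 0, -0.8]], [10, [0, 0, 0], [0, 0, -0.8]], [10, [0, 0, 0], [0, 0, -0.8]], [10, [0, 0, 0], [0, 0, -0.4]], [10, [0, 0, 0], [0, 0, 0]], [10, [0, 0, 0], [0, 0, 0]]]'

```text
time_s: 5.57
ee_pos: [481.4, -222.1, 193.9]
ee_rot: [179.9, -0.1, -63.2]
force: [-0.1, -5.6, -0.8]
gripper_width: 13.4
gripper_force: 40.0
```

Run:
```python
from h import *
s=state();print(s["torque"],s["qpos"],s["ee_rot"])
t=grab_frame("top");w=grab_frame("wrist");sd=grab_frame("side")
r=lambda g:cv2.resize(g,(400,400),interpolation=2)
cv2.imwrite("pics/m2.png",np.hstack([cv2.resize(w,(400,300)),r(sd[145:205,260:320])[:300]]))
```

```text
[-0.51157296 -0.02179716 -0.05400617] [-2.59423991e+01  1.50675072e+01  9.73277093e+01 -1.18853050e-01
  6.75534956e+01  1.27282932e+02] [ 1.79943608e+02 -1.07338180e-01 -6.31799469e+01]
```

View pics/m2.png

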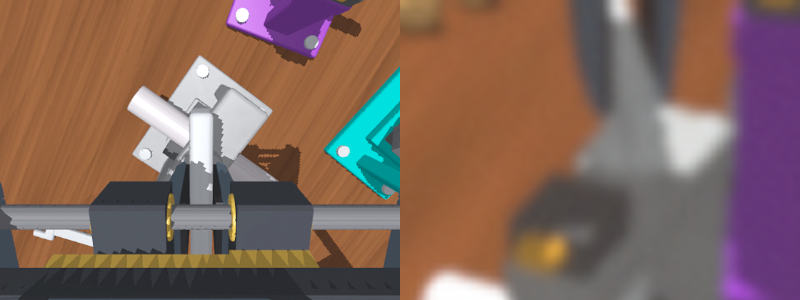

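The wrist view shows the bar held and turned. In the side crop the tab at (545,250) is just starting to come out, so I'll turn about 7° more.

Request:
move_arm --motion '[[10, [0, 0, 0], [0, 0, -0.5]], [10, [0, 0, 0], [0, 0, -0.5]], [10, [0, 0, 0], [0, 0, -0.5]], [10, [0, 0, 0], [0, 0, -0.3]], [10, [0, 0, 0], [0, 0, 0]], [10, [0, 0, 0], [0, 0, 0]]]'

```text
time_s: 6.22
ee_pos: [481.3, -222.2, 193.9]
ee_rot: [179.9, -0.1, -70.3]
force: [-1.8, -6.1, 0.4]
gripper_width: 13.8
gripper_force: 40.0
```

Run:
```python
from h import *
s=state();print(s["torque"],s["qpos"],s["ee_rot"])
sd=grab_frame("side");cv2.imwrite("pics/s3.png",sd)
b=cv2.imread("pics/side.png")
def q(g,n):
    c=g[172:205,265:305]; h=cv2.cvtColor(c,cv2.COLOR_BGR2HSV);m=cv2.inRange(h,(12,110,90),(35,255,255))
    ys,xs=np.where(m);print(n,m.sum()//255,(xs.min()+265,xs.max()+265,ys.min()+172,ys.max()+172) if len(xs) else 0)
q(b,"start");q(sd,"now")
# tab end at 84 vs 68 mm from the axis, +y side, square to tube
for r in (68,76,84): print(r,proj("side",(482+r*np.sin(np.radians(9)),-222+r*np.cos(np.radians(9)),167)))
r=lambda g:cv2.resize(g[150:210,255:315],(400,400),interpolation=2)
cv2.imwrite("pics/m3.png",np.hstack([r(b),r(sd)]))
```

```text
[-0.54842926  0.02020867  0.28472809] [-25.93410192  15.06416825  97.33262093  -0.15435779  67.56716646
 134.42292298] [ 1.79923252e+02 -1.25582870e-01 -7.02980827e+01]
start 102 (np.int64(265), np.int64(284), np.int64(172), np.int64(204))
now 164 (np.int64(265), np.int64(284), np.int64(172), np.int64(204))
68 [280.62757958 180.29644507]
76 [279.14845304 181.86326584]
84 [277.6519789  183.44846273]
```

View pics/m3.png

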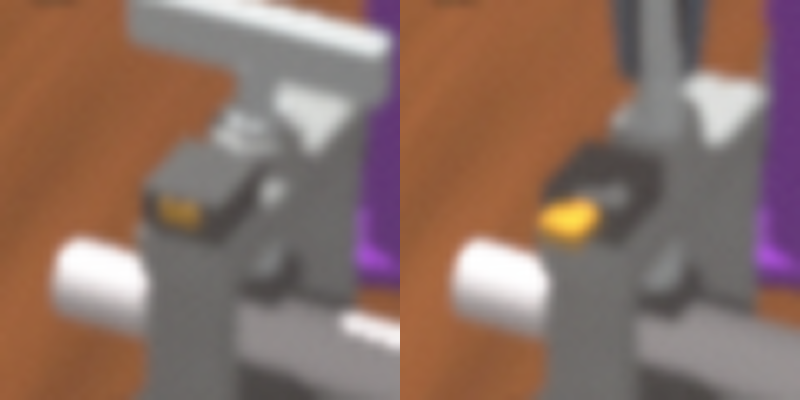

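The side crop shows the brass tab standing clear of the box at (570,218); its edge has moved the roughly 3 px expected for 16 mm. I'll add a small margin of 2°, then release and rise.

Request:
move_arm --motion '[[10, [0, 0, 0], [0, 0, -0.25]], [10, [0, 0, 0], [0, 0, -0.25]], [10, [0, 0, 0], [0, 0, 0]], [10, [0, 0, 0], [0, 0, 0]], [60, [0, 0, 0], [0, 0, 0]], [60, [0, 0, 0], [0, 0, 0]], [60, [0, 0, 0], [0, 0, 0]], [60, [0, 0, 0], [0, 0, 0]], [60, [0, 0, 0], [0, 0, 0]], [60, [0, 0, 0], [0, 0, 0]], [60, [0, 0, 0], [0, 0, 0]], [60, [0, 0, 0.5], [0, 0, 0]], [60, [0, 0, 1], [0, 0, 0]], [60, [0, 0, 1], [0, 0, 0]], [60, [0, 0, 1], [0, 0, 0]], [60, [0, 0, 1], [0, 0, 0]], [60, [0, 0, 1], [0, 0, 0]], [60, [0, 0, 0], [0, 0, 0]], [60, [0, 0, 0], [0, 0, 0]]]'

```text
time_s: 7.85
ee_pos: [482.0, -221.2, 332.7]
ee_rot: [-179.9, -0.1, -72.4]
force: [-0.3, -0.2, -0.1]
gripper_width: 59.8
gripper_force: 0.0
```

Run:
```python
from h import *
s=state();print(s["torque"],s["force"],s["gripper_width"],s["time_s"])
sd=grab_frame("side");w=grab_frame("wrist")
b=cv2.imread("pics/s3.png")
r=lambda g:cv2.resize(g[150:210,255:315],(300,300),interpolation=2)
cv2.imwrite("pics/m4.png",np.hstack([np.vstack([r(b),r(sd)]),cv2.copyMakeBorder(cv2.resize(w,(480,360)),0,240,0,0,0)]))
cv2.imwrite("pics/w4.png",w)
```

```text
[ 0.16807615  0.01842651 -0.00955076] [-0.29549851 -0.23561589 -0.05151026] 59.82777371610077 7.85
```

View pics/m4.png

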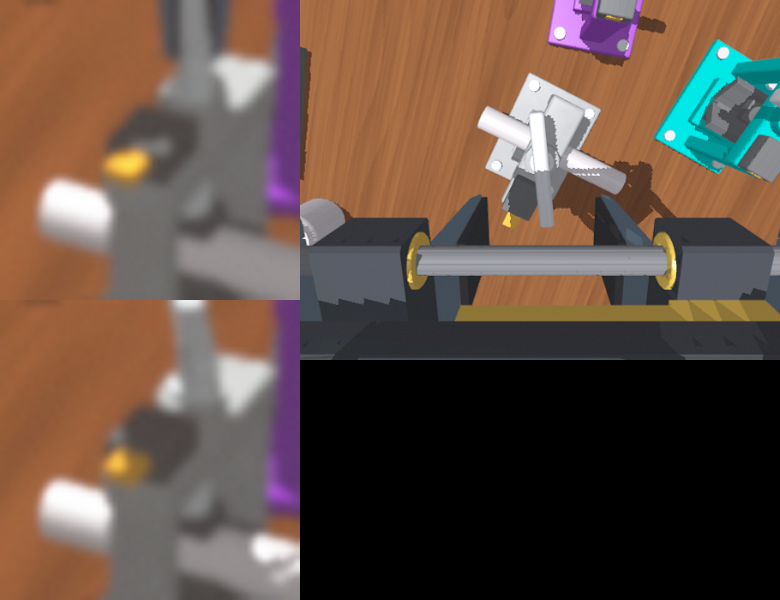

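The arm is clear. The tab at (507,220) in the wrist view still stands out at the same edge position, and the bar has sprung back about 4°, as expected at about 1.03 rad.

```bash
python3 -c "
from workcell import *
print(job_done())"
```

```text
the job is handed in; nothing more can be done
None
```

I tightened the vice with the tube until its brass tab was fully out (screw at about 1.03 rad by my estimate), let go and handed the job in at about 8 s, leaving the empty vice alone.

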